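Close the draught shield and tare the balance touch-free

ROBOT

A 6-joint arm with a two-finger parallel gripper is mounted at the origin on the work surface. World frame = base frame: x ahead of the robot, y to its left, z up, the work surface at z = 0. Lengths are in m, angles in degrees, forces in N, time in s.
With the tool pointing down it reaches from about 0.35 to 0.875 m from the base axis. Payload 4.2 kg.
Tool frame: the origin (TCP) lies on the centre line of the jaws, within the pads' length; the fingertips stand 25 mm ahead of it and the grasp point (between the pads) lies 6 mm ahead of it; z points along the fingers, y is the line along which they close (so a half turn about z gives the same grasp; the last joint's range is limited). The gripper opens to 87 mm and grips with 3 to 60 N. Pads are 19 mm wide; open, the fingers measure 117 mm over their backs; the gripper's body (75 mm by 190 mm) begins 51 mm behind the grasp point.
Start: joints at [83.801, 22.042, 0.453, 0, -68.411, -14.817], TCP at [0.224, 0.583, 0.248] pointing down, gripper open.
Joint ranges: [-179.83, 179.83], [-69.29, 118.12], [-61.27, 80.66], [-181.25, 117.63], [-171.15, -9.14], [-177.46, 177.46]. Speed limits (degrees/s): [159.86, 159.86, 180, 180, 180, 180].

INTERFACE

Orientations are given as a 3x3 rotation matrix whose columns are the frame's x, y, z axes.
In Python, from station import r gives the robot as it stands.
- The arm moves only by the tool move_arm, never from a script. Its argument "series" is a list of rows, each an object with "grip": the opening, from 0 (shut) to 1 (fully open); "xyz": the shift along the tool's x, y, z in mm, a list of three; "angular": the turn, a rotation vector about the tool's x, y, z in rad, a list of three. A call has 1 to 10 rows; each row is the pose to reach, as a shift and turn from the pose commanded when the call began, along the tool's axes at that moment; what a row does not reach only later rows make up. A row lasts 1/10 s, in which the tool goes at most 50 mm and 8.59 degrees, less where a joint would pass 70% of its speed; a pose out of reach is approached as far as the arm can. A call with a gripper value outside its range is refused whole. The fingers move at their own pace and stop on an object; the grip force is fixed at half the most. Time passes only in rows, so rows that repeat a pose let the fingers close. It gives the time, the measured TCP pose, the force, the opening and the grip force at its end, in the units of the state.
- r.sense(): the state, without advancing time (a new reading comes with each control period).
- r.capture(name): name is "scene" or "top"; returns a dict with "img" (384x512x3 uint8, red, green, blue), "camera_matrix" (3x3 intrinsics, pixels), "rvec" (rotation vector, rad) and "tvec" (3), from world to camera coordinates, as OpenCV has them. Camera axes: x right, y down, z forward; pixel columns grow to the right and rows downward; lengths in m; the calibration is good to about 2 mm. A picture is of the moment at which its call begins. There is no depth.
- r.finish_job(): hands the job in; it is judged then, once.
The state is a dict: "time_s": time; "joints": joint angles; "joint_velocities": joint speeds; "effort": joint torques, N m; "tcp_pos": TCP position; "ee_rot": TCP orientation; "wrist_force": force on the tool from outside, world axes, zero at the start; "moment": the same for the moment, N m; "gripper_width": opening from 0.0 (shut) to 1.0 (fully open); "gripper_force": force on a finger pad.
Only numpy, scipy, OpenCV 4.12 (cv2) and the standard library are available. Lean on these libraries where they do the work, as an engineer would, in place of code of your own. Each camera call takes 0.05 s, during which the arm holds its last target. There are 200 camera calls.

TASK

Tare the laboratory balance with the beaker standing on it: first gently push the sliding glass lid of the draught shield fully shut by its upright pull, without gripping it. Then point straight at the left-hand touch-free sensor (left for someone facing the display): hold the fingertips two to three centimetres above its window for two seconds without touching the console, and draw the hand well away from the balance. Do not bring the hand low over the right-hand sensor, which would print, and leave the beaker and the things beside the balance as they are.

Things in the scene. Friction and masses are not known exactly. Their poses are not given: they have to be found in the camera images.
- balance: Fixed white balance, 310 (x) by 210 (y) mm. Origin: centre of its footprint on the table; -x is its front with the display, towards the robot within 0.4 rad; +y its left for someone facing the display; z up. Housing top z = 70. Clear draught shield on it: x -50 to 100, y -80 to 80, up to z = 169 mm (side rails run on to x = 155). In front of it, x -155 to -60, the lower console.
- console: The balance's grey sloping console, fixed to it, same origin and axes as balance. Its top rises from z = 45 mm at the front edge (x = -155) to 66 mm (x = -60), y from -105 to 105. Display in the middle, five small keys before it, one round black sensor window at each end. Not to be touched.
- left_sensor (a point): Centre of the left sensor window (the tare sensor): a black disc of 22 mm diameter in a 30 mm metal ring, on the console at balance x = -118, y = +82, z = 55 mm. Axes as the balance (z up). The shield's front pane is 68 mm behind it. It reacts to fingertips held just above it.
- right_sensor (a point): Centre of the right sensor window (the print sensor), the same disc at balance x = -118, y = -82, z = 55 mm. Axes as the balance. Not to be reached over at low height.
- lid (a joint): Opening of the shield's sliding glass lid in m: 0 = fully shut, grows as it slides to the balance's back (+x), at most 0.11; starts at 0.06 to 0.10. It runs level in rails, needs about 1.5 N to move, stays where it is left and meets a hard stop at 0. The lid is 150 (x) by 144 (y) mm, its upper face at z = 165 mm.
- lid_pull: The lid's pull: an upright grey bar standing on the lid and moving with it, 10 (x) by 60 (y) mm, 22 mm tall. Origin: centre of its underside, at balance x = -30 mm + opening, y = 0, z = 165 mm. Axes as the balance. Push its rear (+x) face towards the balance's front; behind it the lid is flat glass for 115 mm.
- pan_center (a point): Centre of the upper face of the round steel weighing pan (110 mm diameter) inside the shield, at balance x = 25, y = 0, z = 76 mm.
- beaker: Small clear glass beaker standing on the weighing pan inside the shield, 51 mm over the rim, 64 mm high, about 50 g, loose. Origin: centre of its underside, z up. Leave alone.
- bottle: Bystander: stoppered clear glass bottle, 52 mm diameter, 110 mm high, standing on the table at one side of the balance's front. Origin: centre of its underside.
- cup: Bystander: white plastic cup, 72 mm over the rim, 75 mm high, standing on the table at the other side of the balance's front. Origin: centre of its underside.
- spoon: Bystander: steel spoon, 160 mm long, lying on the table to the left of the balance. Origin: on the table under the middle of its length, x along it, handle to -x.

How it is judged:
By the outcome, as a careful person would: the job done as asked, in the order asked, and still so for the second after the job is handed in, with the robot touching nothing.
It also fails if it takes over 45 s, if anything falls off the work surface, if the arm or the gripper's body presses on something with over 40 N, if the wrist force passes 120 N, or if a joint passes its speed limit or range.

## Working session

There is one attempt and no reset: what is moved stays moved. The work goes in short steps, Python scripts to look and compute and a tool call to move; the robot and the scene stay as the last step left them, time stands still between calls to the robot, and variables do not carry over. Pictures are saved under pics/ and viewed, at most 10 in all, crops included, and the job is handed in when it is done.

Besides the shell and the picture viewer there is one more tool, called after ">>>" by a JSON object that holds its "name" and its "arguments". move_arm: Moves the arm, as the interface text tells. Its arguments: {"type":"object","properties":{"series":{"type":"array"}},"required":["series"]}

```bash
mkdir -p pics; python3 - <<'E'
from station import r
import cv2,numpy as np
s=r.sense();print(s['time_s'],s['tcp_pos'],np.round(s['ee_rot'],3),s['gripper_width'])
for n in("scene","top"):
    c=r.capture(n);cv2.imwrite(f"pics/{n}1.png",c["img"][:,:,::-1])
    np.savez(f"pics/{n}1.npz",**c)
    print(n,c["camera_matrix"].tolist(),np.ravel(c["rvec"]),np.ravel(c["tvec"]))
E
```

```text
0.0 [0.22393744 0.58292375 0.24647284] [[ 0.933 -0.359 -0.001]
 [-0.359 -0.933 -0.002]
 [ 0.     0.002 -1.   ]] 1.0020116928991825
scene [[347.0567550769128, 0.0, 252.48735497214844], [0.0, 347.0567550769128, 190.7097618174389], [0.0, 0.0, 1.0]] [ 1.98678827 -1.84157509  0.48308139] [-0.02753208  0.58045212  0.59297815]
top [[410.9120414826308, 0.0, 258.4141884250359], [0.0, 410.9120414826308, 195.27186319803712], [0.0, 0.0, 1.0]] [ 2.15548243 -2.14663213  0.15276349] [0.04838996 0.61309962 1.0594195 ]
```

View pics/scene1.png

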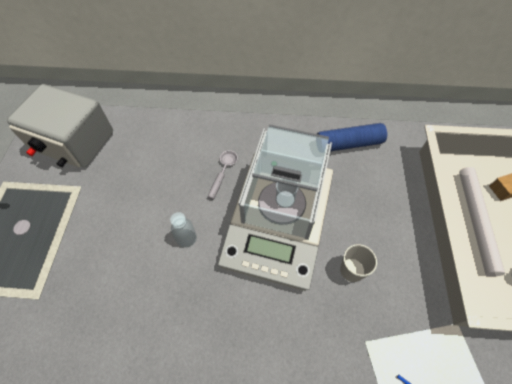

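View pics/top1.png

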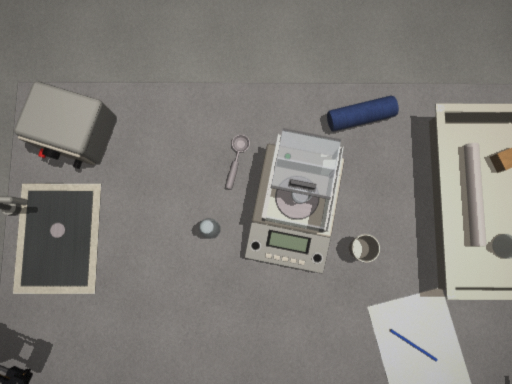

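The scene view shows the balance with its sensors at about (232,251) and (303,270), and the pull at (286,174). In the top view the sensors are at (255,245) and (318,258), and the pull at (302,184). Next I'll refine these and fit the pose.

```bash
cat > h.py <<'E'
import cv2,numpy as np
from scipy.optimize import least_squares
def proj(c,P): return cv2.projectPoints(np.array(P,float).reshape(-1,1,3),c["rvec"],c["tvec"],c["camera_matrix"],None)[0].reshape(-1,2)
def b2w(p,P):
    P=np.array(P,float);a=p[2];return np.c_[p[0]+P[:,0]*np.cos(a)-P[:,1]*np.sin(a),p[1]+P[:,0]*np.sin(a)+P[:,1]*np.cos(a),P[:,2]]
def dark(img,u,v,w=8):
    g=img[v-w:v+w+1,u-w:u+w+1].mean(2);m=np.clip(80-g,0,None)
    y,x=np.mgrid[v-w:v+w+1,u-w:u+w+1];return np.array([(m*x).sum(),(m*y).sum()])/m.sum()
E
cat > fit.py <<'E'
from h import *
C={n:np.load(f"pics/{n}1.npz") for n in("scene","top")}
px={"scene":[(232,251),(303,270)],"top":[(255,245),(318,258)]}
obs={n:np.array([dark(C[n]["img"],*q) for q in px[n]]) for n in C}
S=[(-.118,.082,.055),(-.118,-.082,.055)]
f=lambda p:np.concatenate([(proj(C[n],b2w(p,S))-obs[n]).ravel() for n in C])
s=least_squares(f,[.5,0,0]);p=s.x;print(p,np.degrees(p[2]),np.round(s.fun,2))
for n in C:
    s1=least_squares(lambda p:(proj(C[n],b2w(p,S))-obs[n]).ravel(),p);print(n,s1.x)
np.save("pose.npy",p)
pull=lambda q:[(-.03+q-.005,y,.187) for y in(-.03,.03)]+[(-.03+q+.005,y,.187) for y in(.03,-.03)]
con=[(-.155,.105,.045),(-.155,-.105,.045),(-.06,-.105,.066),(-.06,.105,.066)]
out=[]
for n,(u,v) in {"scene":(200,110),"top":(225,115)}.items():
    k=5 if 0 else 3
    im=cv2.resize(C[n]["img"][v:v+185,u:u+133,::-1],None,fx=3,fy=3,interpolation=cv2.INTER_CUBIC)
    for P,col in [(con,(0,0,255)),(pull(.06),(0,255,0)),(pull(.10),(255,0,255)),([(-.05,.08,.169),(-.05,-.08,.169),(.1,-.08,.169),(.1,.08,.169)],(0,255,255))]:
        q=((proj(C[n],b2w(p,P))-[u,v]+.5)*3).round().astype(int)
        cv2.polylines(im,[q.reshape(-1,1,2)],True,col,1)
    out.append(im)
cv2.imwrite("pics/fit1.png",np.hstack(out))
E
python3 fit.py
```

```text
[ 0.57897088 -0.04488444 -0.19462351] -11.151105484713762 [-0.28 -0.31 -0.25 -0.35  0.34  0.3   0.33  0.39]
scene [ 0.57824713 -0.04557834 -0.1951864 ]
top [ 0.5798933  -0.04385554 -0.19319453]
```

View pics/fit1.png

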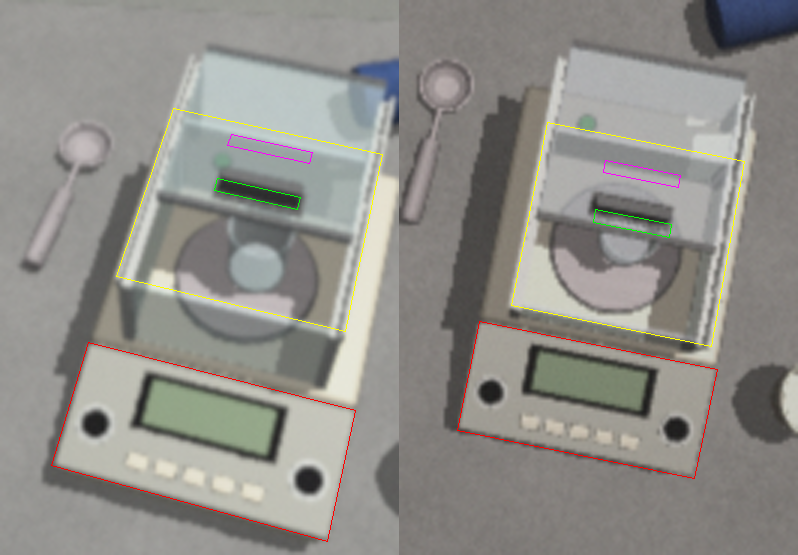

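The fit holds: residuals are under 0.4 px and the console outline lies on the image. The balance is at (0.579, -0.045) with yaw -11.2°, and the lid is open about 65–70 mm. Next I'll raise, shut the fingers, align with the balance and go above the lid behind the pull.

>>> {"name": "move_arm", "arguments": {"series": [{"grip":0,"xyz":[0,0,-30],"angular":[0,0,-0.05]},{"grip":0,"xyz":[20,14,-60],"angular":[0,0,-0.11]},{"grip":0,"xyz":[50,35,-70],"angular":[0,0,-0.172]},{"grip":0,"xyz":[85,59,-70],"angular":[0,0,-0.172]},{"grip":0,"xyz":[120,83,-70],"angular":[0,0,-0.172]},{"grip":0,"xyz":[155,107,-70],"angular":[0,0,-0.172]},{"grip":0,"xyz":[190,132,-70],"angular":[0,0,-0.172]},{"grip":0,"xyz":[225,156,-70],"angular":[0,0,-0.172]},{"grip":0,"xyz":[260,180,-70],"angular":[0,0,-0.172]},{"grip":0,"xyz":[295,204,-70],"angular":[0,0,-0.172]}]}}

```text
time_s: 1.1
tcp_pos: [0.4268, 0.2855, 0.3173]
ee_rot: [[0.981, -0.193, -0.0], [-0.193, -0.981, -0.0], [-0.0, 0.0, -1.0]]
wrist_force: [0.9, 0.4, -0.4]
gripper_width: 0.172
gripper_force: 0.0
```

>>> {"name": "move_arm", "arguments": {"series": [{"grip":0,"xyz":[30,30,0],"angular":[0,0,0]},{"grip":0,"xyz":[60,60,0],"angular":[0,0,0]},{"grip":0,"xyz":[92,92,0],"angular":[0,0,0]},{"grip":0,"xyz":[125,125,0],"angular":[0,0,0]},{"grip":0,"xyz":[160,160,0],"angular":[0,0,0]},{"grip":0,"xyz":[195,195,0],"angular":[0,0,0]},{"grip":0,"xyz":[230,230,0],"angular":[0,0,0]},{"grip":0,"xyz":[262,260,0],"angular":[0,0,0]},{"grip":0,"xyz":[285,282,0],"angular":[0,0,0]},{"grip":0,"xyz":[299,296,0],"angular":[0,0,0]}]}}

```text
time_s: 2.1
tcp_pos: [0.6632, -0.0635, 0.316]
ee_rot: [[0.981, -0.196, -0.002], [-0.196, -0.981, -0.0], [-0.002, 0.001, -1.0]]
wrist_force: [-0.4, 0.4, -0.3]
gripper_width: 0.004
gripper_force: 0.0
```

```bash
cat > st.py <<'E'
from station import r
from h import *
import sys
p=np.load("pose.npy");s=r.sense();t=np.array(s["tcp_pos"]);a=p[2]
R=np.array([[np.cos(a),np.sin(a)],[-np.sin(a),np.cos(a)]])
print(s["time_s"],"tcp in balance mm",np.round(1000*R@(t[:2]-p[:2]),1),"tip z",round(1000*t[2]-25,1),np.round(s["wrist_force"],2))
if len(sys.argv)>1:
    k=sys.argv[1];o=[]
    for n,(u,v) in {"scene":(200,90),"top":(225,90)}.items():
        c=r.capture(n);np.savez(f"pics/{n}{k}.npz",**c)
        im=cv2.resize(c["img"][v:v+200,u:u+133,::-1],None,fx=3,fy=3,interpolation=cv2.INTER_CUBIC)
        q=((proj(c,[t+[0,0,-.025]])[0]-[u,v]+.5)*3).astype(int);cv2.drawMarker(im,tuple(map(int,q)),(0,0,255),0,12,1)
        o.append(im)
    cv2.imwrite(f"pics/st{k}.png",np.hstack(o))
E
python3 st.py 2
```

```text
2.1 tcp in balance mm [86.2 -2. ] tip z 291.0 [-0.45  0.4  -0.32]
```

View pics/st2.png

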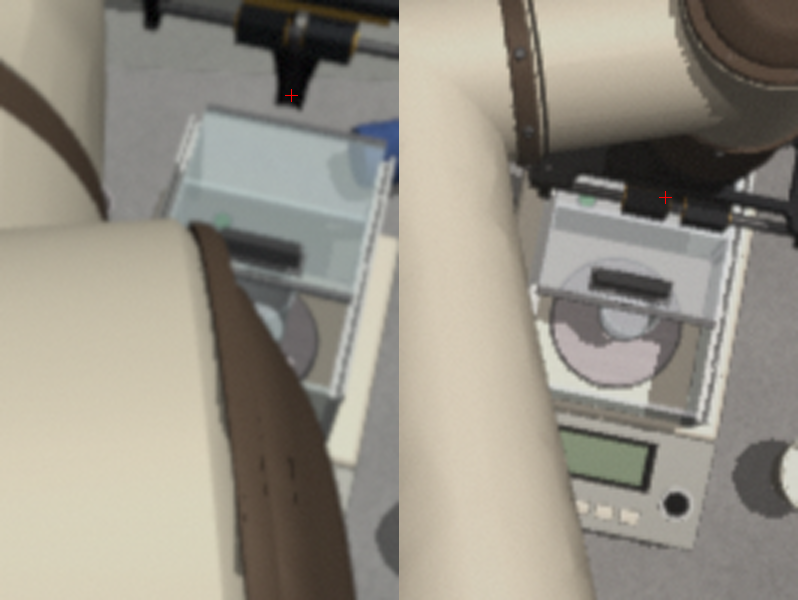

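The picture shows the shut fingers above the lid's rear, with the tip mark at (292,95) in the left half. The pull is well ahead of them at about (632,283) in the right half, and the 190 mm side of the body lies along the balance's y. Next I'll lower to about 8 mm above the glass.

>>> {"name": "move_arm", "arguments": {"series": [{"grip":0,"xyz":[0,-1,20],"angular":[0,0,0]},{"grip":0,"xyz":[0,-2,42],"angular":[0,0,0]},{"grip":0,"xyz":[0,-2,64],"angular":[0,0,0]},{"grip":0,"xyz":[0,-2,82],"angular":[0,0,0]},{"grip":0,"xyz":[0,-2,97],"angular":[0,0,0]},{"grip":0,"xyz":[0,-2,108],"angular":[0,0,0]},{"grip":0,"xyz":[0,-2,114],"angular":[0,0,0]},{"grip":0,"xyz":[0,-2,117],"angular":[0,0,0]},{"grip":0,"xyz":[0,-2,117],"angular":[0,0,0]}]}}

```text
time_s: 3.1
tcp_pos: [0.6628, -0.0589, 0.2007]
ee_rot: [[0.981, -0.193, 0.0], [-0.193, -0.981, -0.0], [0.0, -0.0, -1.0]]
wrist_force: [-0.6, -0.3, 0.5]
gripper_width: 0.008
gripper_force: 0.0
```

```bash
python3 st.py 3
```

```text
3.1 tcp in balance mm [85.   2.4] tip z 175.7 [-0.58 -0.29  0.51]
```

View pics/st3.png

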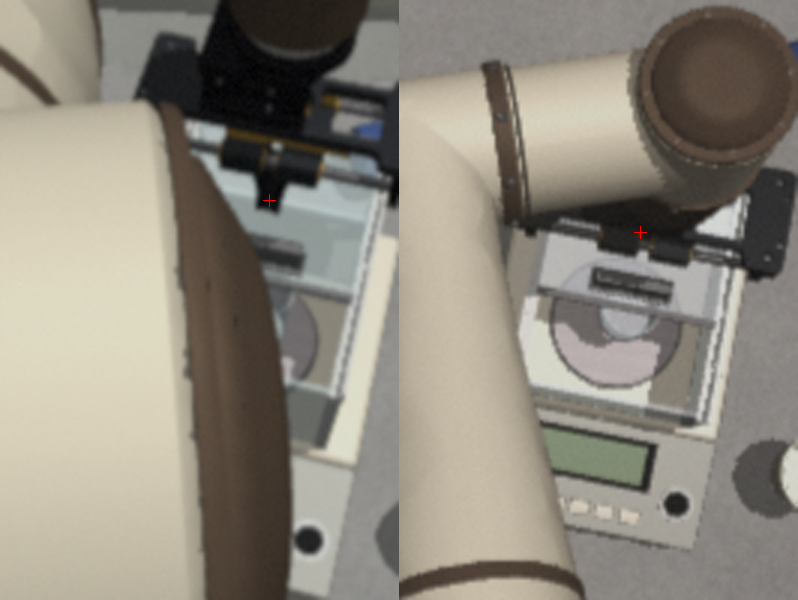

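The fingers now stand just behind the pull, about 10 mm above the lid glass and centred on it. Next I'll push slowly towards the front.

>>> {"name": "move_arm", "arguments": {"series": [{"grip":0,"xyz":[-6,1,0],"angular":[0,0,0]},{"grip":0,"xyz":[-13,2,1],"angular":[0,0,0]},{"grip":0,"xyz":[-19,2,1],"angular":[0,0,0]},{"grip":0,"xyz":[-24,2,1],"angular":[0,0,0]},{"grip":0,"xyz":[-28,2,1],"angular":[0,0,0]},{"grip":0,"xyz":[-32,2,1],"angular":[0,0,0]},{"grip":0,"xyz":[-36,2,1],"angular":[0,0,0]},{"grip":0,"xyz":[-40,2,1],"angular":[0,0,0]},{"grip":0,"xyz":[-44,2,1],"angular":[0,0,0]},{"grip":0,"xyz":[-48,2,1],"angular":[0,0,0]}]}}

```text
time_s: 4.2
tcp_pos: [0.6152, -0.0518, 0.1998]
ee_rot: [[0.981, -0.193, 0.001], [-0.193, -0.981, -0.0], [0.001, -0.0, -1.0]]
wrist_force: [1.5, -1.0, 1.4]
gripper_width: 0.003
gripper_force: 0.8
```

>>> {"name": "move_arm", "arguments": {"series": [{"grip":0,"xyz":[-4,0,0],"angular":[0,0,0]},{"grip":0,"xyz":[-8,0,0],"angular":[0,0,0]},{"grip":0,"xyz":[-12,0,0],"angular":[0,0,0]},{"grip":0,"xyz":[-16,0,0],"angular":[0,0,0]},{"grip":0,"xyz":[-20,0,0],"angular":[0,0,0]},{"grip":0,"xyz":[-24,0,0],"angular":[0,0,0]},{"grip":0,"xyz":[-28,0,0],"angular":[0,0,0]},{"grip":0,"xyz":[-32,0,0],"angular":[0,0,0]},{"grip":0,"xyz":[-36,0,0],"angular":[0,0,0]},{"grip":0,"xyz":[-40,0,0],"angular":[0,0,0]}]}}

```text
time_s: 5.2
tcp_pos: [0.5757, -0.0439, 0.1996]
ee_rot: [[0.981, -0.194, 0.0], [-0.194, -0.981, 0.0], [0.0, -0.0, -1.0]]
wrist_force: [2.1, 0.0, 1.1]
gripper_width: 0.006
gripper_force: 0.8
```

```bash
python3 st.py 4
```

```text
5.2 tcp in balance mm [-3.3  0.3] tip z 174.6 [2.14 0.02 1.07]
```

View pics/st4.png

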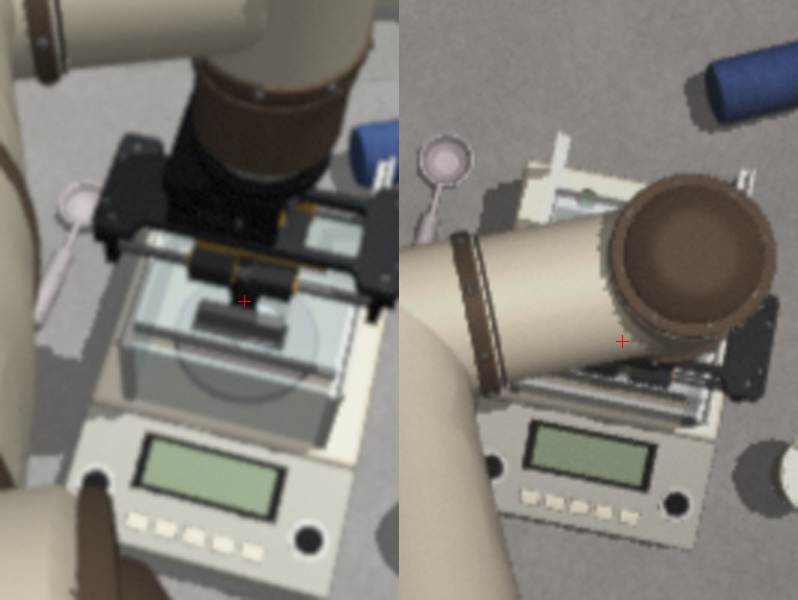

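The lid follows the fingers (2 N), and about 12 mm of opening is left. Next I'll slow down towards the stop.

>>> {"name": "move_arm", "arguments": {"series": [{"grip":0,"xyz":[-2,0,0],"angular":[0,0,0]},{"grip":0,"xyz":[-4,0,0],"angular":[0,0,0]},{"grip":0,"xyz":[-6,0,0],"angular":[0,0,0]},{"grip":0,"xyz":[-7,0,0],"angular":[0,0,0]},{"grip":0,"xyz":[-8,0,0],"angular":[0,0,0]},{"grip":0,"xyz":[-9,0,0],"angular":[0,0,0]},{"grip":0,"xyz":[-10,0,0],"angular":[0,0,0]}]}}

```text
time_s: 6.0
tcp_pos: [0.566, -0.0421, 0.1993]
ee_rot: [[0.981, -0.194, -0.0], [-0.194, -0.981, -0.0], [-0.0, 0.0, -1.0]]
wrist_force: [1.4, -0.0, -0.9]
gripper_width: 0.004
gripper_force: 0.8
```

>>> {"name": "move_arm", "arguments": {"series": [{"grip":0,"xyz":[-0.7,0,0],"angular":[0,0,0]},{"grip":0,"xyz":[-1.4,0,0],"angular":[0,0,0]},{"grip":0,"xyz":[-2,0,0],"angular":[0,0,0]}]}}

```text
time_s: 6.3
tcp_pos: [0.5653, -0.0419, 0.1996]
ee_rot: [[0.981, -0.193, 0.003], [-0.193, -0.981, -0.0], [0.003, -0.0, -1.0]]
wrist_force: [6.3, -3.1, -4.2]
gripper_width: 0.004
gripper_force: 3.1
```

>>> {"name": "move_arm", "arguments": {"series": [{"grip":0,"xyz":[-0.5,0,0],"angular":[0,0,0]},{"grip":0,"xyz":[-0.5,0,0],"angular":[0,0,0]}]}}

```text
time_s: 6.5
tcp_pos: [0.5653, -0.0419, 0.1996]
ee_rot: [[0.981, -0.193, 0.004], [-0.193, -0.981, -0.0], [0.004, -0.0, -1.0]]
wrist_force: [5.8, -3.0, -4.5]
gripper_width: 0.004
gripper_force: 3.3
```

The force rose to 7 N without further travel, so the lid is at its stop. Next I'll back off and lift clear.

>>> {"name": "move_arm", "arguments": {"series": [{"grip":0,"xyz":[5,0,0],"angular":[0,0,0]},{"grip":0,"xyz":[14,0,-3],"angular":[0,0,0]},{"grip":0,"xyz":[20,0,-15],"angular":[0,0,0]},{"grip":0,"xyz":[20,0,-35],"angular":[0,0,0]},{"grip":0,"xyz":[20,0,-60],"angular":[0,0,0]},{"grip":0,"xyz":[20,0,-80],"angular":[0,0,0]},{"grip":0,"xyz":[20,0,-90],"angular":[0,0,0]},{"grip":0,"xyz":[20,0,-90],"angular":[0,0,0]}]}}

```text
time_s: 7.3
tcp_pos: [0.584, -0.0454, 0.2911]
ee_rot: [[0.981, -0.194, 0.003], [-0.194, -0.981, 0.001], [0.002, -0.001, -1.0]]
wrist_force: [0.7, 0.7, -0.4]
gripper_width: 0.002
gripper_force: 0.0
```

```bash
python3 st.py
```

```text
7.3 tcp in balance mm [5.  0.4] tip z 266.1 [ 0.68  0.73 -0.4 ]
```

>>> {"name": "move_arm", "arguments": {"series": [{"grip":0,"xyz":[-10,-8,0],"angular":[0,0,0]},{"grip":0,"xyz":[-28,-20,0],"angular":[0,0,0]},{"grip":0,"xyz":[-48,-34,0],"angular":[0,0,0]},{"grip":0,"xyz":[-68,-47,0],"angular":[0,0,0]},{"grip":0,"xyz":[-88,-60,0],"angular":[0,0,0]},{"grip":0,"xyz":[-106,-71,0],"angular":[0,0,0]},{"grip":0,"xyz":[-118,-79,0],"angular":[0,0,0]},{"grip":0,"xyz":[-123,-82,0],"angular":[0,0,0]},{"grip":0,"xyz":[-123,-82,0],"angular":[0,0,0]}]}}

```text
time_s: 8.2
tcp_pos: [0.478, 0.0592, 0.2893]
ee_rot: [[0.981, -0.192, -0.001], [-0.192, -0.981, -0.0], [-0.001, 0.0, -1.0]]
wrist_force: [0.5, -1.0, -0.4]
gripper_width: 0.003
gripper_force: 0.0
```

```bash
python3 st.py 5
```

```text
8.2 tcp in balance mm [-119.1   82.6] tip z 264.3 [ 0.54 -0.99 -0.41]
```

View pics/st5.png

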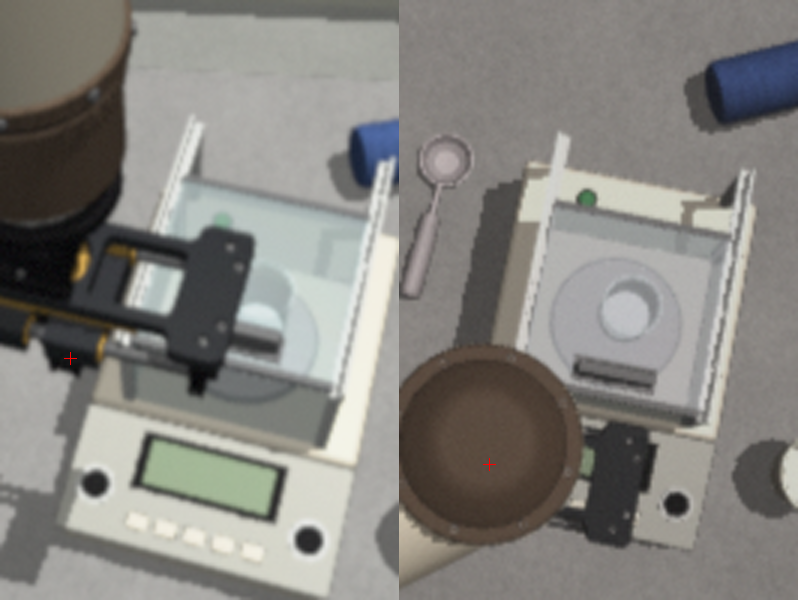

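The lid's front edge now meets the front pane and the pull is at (615,372) in the right half. The beaker still stands on the pan, and the tip is centred above the left sensor. Next I'll lower in two stages.

>>> {"name": "move_arm", "arguments": {"series": [{"grip":0,"xyz":[1,0,15],"angular":[0,0,0]},{"grip":0,"xyz":[1,0,38],"angular":[0,0,0]},{"grip":0,"xyz":[1,0,62],"angular":[0,0,0]},{"grip":0,"xyz":[1,0,86],"angular":[0,0,0]},{"grip":0,"xyz":[1,0,106],"angular":[0,0,0]},{"grip":0,"xyz":[1,0,120],"angular":[0,0,0]},{"grip":0,"xyz":[1,0,128],"angular":[0,0,0]},{"grip":0,"xyz":[1,0,130],"angular":[0,0,0]},{"grip":0,"xyz":[1,0,130],"angular":[0,0,0]},{"grip":0,"xyz":[1,0,130],"angular":[0,0,0]}]}}

```text
time_s: 9.3
tcp_pos: [0.4802, 0.0587, 0.1603]
ee_rot: [[0.981, -0.194, 0.002], [-0.194, -0.981, 0.0], [0.001, -0.001, -1.0]]
wrist_force: [-0.7, -0.3, -0.2]
gripper_width: 0.005
gripper_force: 0.0
```

```bash
python3 st.py 6
```

```text
9.3 tcp in balance mm [-116.9   82.5] tip z 135.3 [-0.71 -0.28 -0.18]
```

View pics/st6.png

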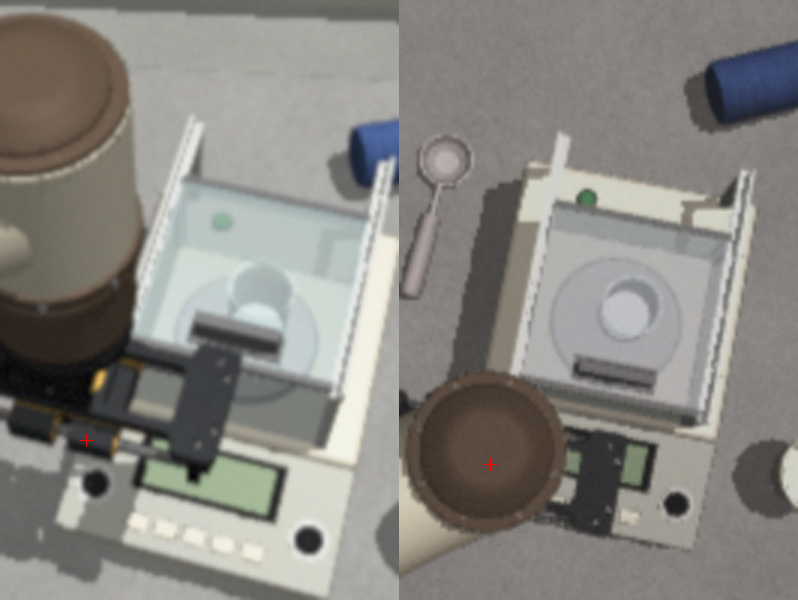

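The body clears the front pane and the shut lid, and the fingers are above the left window at (95,484). Next I'll lower the last 55 mm slowly, to 25 mm above the window.

>>> {"name": "move_arm", "arguments": {"series": [{"grip":0,"xyz":[-1,0,8],"angular":[0,0,0]},{"grip":0,"xyz":[-1,0,18],"angular":[0,0,0]},{"grip":0,"xyz":[-1,0,29],"angular":[0,0,0]},{"grip":0,"xyz":[-1,0,39],"angular":[0,0,0]},{"grip":0,"xyz":[-1,0,47],"angular":[0,0,0]},{"grip":0,"xyz":[-1,0,52],"angular":[0,0,0]},{"grip":0,"xyz":[-1,0,54.5],"angular":[0,0,0]},{"grip":0,"xyz":[-1,0,54.5],"angular":[0,0,0]},{"grip":0,"xyz":[-1,0,54.5],"angular":[0,0,0]}]}}

```text
time_s: 10.3
tcp_pos: [0.4789, 0.0589, 0.1053]
ee_rot: [[0.981, -0.193, 0.001], [-0.193, -0.981, 0.0], [0.001, -0.0, -1.0]]
wrist_force: [-0.6, -1.0, -0.6]
gripper_width: 0.005
gripper_force: 0.0
```

```bash
python3 st.py
```

```text
10.3 tcp in balance mm [-118.3   82.4] tip z 80.3 [-0.6  -1.04 -0.64]
```

The tip is 25 mm above the window. Now I'll hold for 2.4 s and then rise.

>>> {"name": "move_arm", "arguments": {"series": [{"grip":0,"xyz":[0,0,0],"angular":[0,0,0]},{"grip":0,"xyz":[0,0,0],"angular":[0,0,0]},{"grip":0,"xyz":[0,0,0],"angular":[0,0,0]},{"grip":0,"xyz":[0,0,0],"angular":[0,0,0]},{"grip":0,"xyz":[0,0,0],"angular":[0,0,0]},{"grip":0,"xyz":[0,0,0],"angular":[0,0,0]},{"grip":0,"xyz":[0,0,0],"angular":[0,0,0]},{"grip":0,"xyz":[0,0,0],"angular":[0,0,0]},{"grip":0,"xyz":[0,0,0],"angular":[0,0,0]},{"grip":0,"xyz":[0,0,0],"angular":[0,0,0]}]}}

```text
time_s: 11.3
tcp_pos: [0.4786, 0.0587, 0.105]
ee_rot: [[0.981, -0.194, -0.0], [-0.194, -0.981, -0.0], [-0.0, 0.0, -1.0]]
wrist_force: [-0.4, -0.3, -0.2]
gripper_width: 0.007
gripper_force: 0.0
```

>>> {"name": "move_arm", "arguments": {"series": [{"grip":0,"xyz":[0,0,0],"angular":[0,0,0]},{"grip":0,"xyz":[0,0,0],"angular":[0,0,0]},{"grip":0,"xyz":[0,0,0],"angular":[0,0,0]},{"grip":0,"xyz":[0,0,0],"angular":[0,0,0]},{"grip":0,"xyz":[0,0,0],"angular":[0,0,0]},{"grip":0,"xyz":[0,0,0],"angular":[0,0,0]},{"grip":0,"xyz":[0,0,0],"angular":[0,0,0]},{"grip":0,"xyz":[0,0,0],"angular":[0,0,0]},{"grip":0,"xyz":[0,0,0],"angular":[0,0,0]},{"grip":0,"xyz":[0,0,0],"angular":[0,0,0]}]}}

```text
time_s: 12.3
tcp_pos: [0.4786, 0.0587, 0.105]
ee_rot: [[0.981, -0.194, -0.0], [-0.194, -0.981, -0.0], [-0.0, 0.0, -1.0]]
wrist_force: [-0.1, 0.6, 0.2]
gripper_width: 0.009
gripper_force: 0.0
```

>>> {"name": "move_arm", "arguments": {"series": [{"grip":0,"xyz":[0,0,0],"angular":[0,0,0]},{"grip":0,"xyz":[0,0,0],"angular":[0,0,0]},{"grip":0,"xyz":[0,0,0],"angular":[0,0,0]},{"grip":0,"xyz":[0,0,0],"angular":[0,0,0]},{"grip":0,"xyz":[0,0,-10],"angular":[0,0,0]},{"grip":0,"xyz":[0,0,-30],"angular":[0,0,0]},{"grip":0,"xyz":[0,0,-60],"angular":[0,0,0]},{"grip":0,"xyz":[0,0,-95],"angular":[0,0,0]},{"grip":0,"xyz":[0,0,-135],"angular":[0,0,0]},{"grip":0,"xyz":[0,0,-175],"angular":[0,0,0]}]}}

```text
time_s: 13.3
tcp_pos: [0.4782, 0.0585, 0.2825]
ee_rot: [[0.981, -0.193, 0.001], [-0.193, -0.981, 0.0], [0.001, -0.0, -1.0]]
wrist_force: [0.1, 0.1, -1.0]
gripper_width: 0.005
gripper_force: 0.0
```

>>> {"name": "move_arm", "arguments": {"series": [{"grip":0,"xyz":[-8,-20,-30],"angular":[0,0,0]},{"grip":0,"xyz":[-20,-50,-40],"angular":[0,0,0]},{"grip":0,"xyz":[-32,-85,-40],"angular":[0,0,0]},{"grip":0,"xyz":[-44,-120,-40],"angular":[0,0,0]},{"grip":0,"xyz":[-56,-155,-40],"angular":[0,0,0]},{"grip":0,"xyz":[-68,-190,-40],"angular":[0,0,0]},{"grip":0,"xyz":[-80,-225,-40],"angular":[0,0,0]},{"grip":0,"xyz":[-90,-255,-40],"angular":[0,0,0]},{"grip":0,"xyz":[-97,-280,-40],"angular":[0,0,0]},{"grip":0,"xyz":[-100,-290,-40],"angular":[0,0,0]}]}}

```text
time_s: 14.3
tcp_pos: [0.4361, 0.3645, 0.3203]
ee_rot: [[0.981, -0.192, 0.0], [-0.192, -0.981, 0.0], [0.0, -0.0, -1.0]]
wrist_force: [-0.6, -0.5, -0.8]
gripper_width: 0.005
gripper_force: 0.0
```

>>> {"name": "move_arm", "arguments": {"series": [{"grip":0,"xyz":[-5,-20,0],"angular":[0,0,0]},{"grip":0,"xyz":[-15,-50,0],"angular":[0,0,0]},{"grip":0,"xyz":[-22,-80,0],"angular":[0,0,0]},{"grip":0,"xyz":[-28,-105,0],"angular":[0,0,0]},{"grip":0,"xyz":[-30,-120,0],"angular":[0,0,0]},{"grip":0,"xyz":[-30,-120,0],"angular":[0,0,0]},{"grip":0,"xyz":[-30,-120,0],"angular":[0,0,0]}]}}

```text
time_s: 15.0
tcp_pos: [0.4304, 0.4855, 0.3202]
ee_rot: [[0.981, -0.194, -0.0], [-0.194, -0.981, -0.001], [-0.0, 0.001, -1.0]]
wrist_force: [-0.2, -0.4, -0.0]
gripper_width: 0.0
gripper_force: 0.0
```

```bash
python3 st.py 7; python3 - <<'E'
from h import *
a,b=(np.load(f"pics/top{k}.npz")["img"][80:300,140:400] for k in(1,7))
d=np.abs(a.astype(int)-b).max(2).clip(0,255).astype(np.uint8)
v=cv2.resize(np.hstack([b[:,:,::-1],cv2.merge([d,d,d])]),None,fx=1.5,fy=1.5)
cv2.imwrite("pics/end.png",v)
E
```

```text
15.0 tcp in balance mm [-248.3  491.6] tip z 295.2 [-0.22 -0.43 -0.02]
```

View pics/end.png

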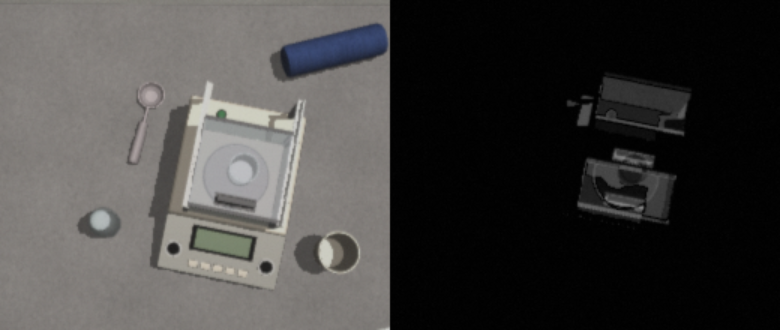

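The left half shows the lid shut, with the pull at (235,200). In the difference image on the right only the lid has changed; the bottle, cup, spoon and beaker are where they were. I'll hand in.

```bash
python3 -c "
from station import r
print(r.finish_job())"
```

```text
the job is handed in; nothing more can be done
None
```

The job is handed in: I pushed the lid to its stop, held the fingertips 25 mm above the left sensor for over two seconds, and drew the hand well away; the beaker, bottle, cup and spoon look unmoved in the last picture, but no verdict came back and I did not check the tare reading on the display.

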